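Swarf suction up four clicks

TASK

Turn up the swarf suction: with a fingertip, push the orange peg round to turn the black click-stop dial clockwise (seen from above) exactly four clicks from where it stands, gently, and not past the fourth. Then press the green start button fully in with a fingertip and let it go. Grasp nothing, and leave the jar with the funnel, the suction cup, the red clip and the chrome nut where they are.

Things in the scene. Friction and masses are not known exactly. Their poses are not given: they have to be found in the camera images.
- unit: Grey suction control unit screwed to the counter, 190 x 310 mm in its x and y, flat top 50 mm above the counter. Origin: centre of its underside. The dial's axis stands on the top at y = -60 mm, the start button at x = -35, y = +90 mm in the unit's frame.
- dial (a joint): Angle of the dial in rad, 0 at the start, growing as it turns clockwise seen from above. It has click stops every 0.524 rad (30 degrees, 12 a turn), 0 being one of them, so four clicks are 2.094 rad. Half-way between two stops it snaps forward by itself to the next one, running ahead of the finger. Pushing the peg over a click takes about 1.5 to 3 N; left alone the dial stays in its stop.
- dial_centre (a point): Centre of the dial's top face, on its upright turning axis, 70 mm above the counter. The dial is a fluted black disc, diameter 100 mm, 20 mm thick, with an aluminium cap (diameter 24 mm, 1 mm high) in the middle and a white line from the cap to the peg.
- peg_mid (a point): Middle of the orange upright peg on the dial, a roller that spins freely about its own axis, 12 mm above the dial's top face (82 mm above the counter); the peg is 12 mm in diameter, 24 mm high, its top 94 mm above the counter, its axis 36 mm from the dial's axis. It turns with the dial and may start in any direction.
- start (a joint): Travel of the green start button in m: 0 released, 0.006 fully in; a spring returns it, 5 N pushes it fully in.
- start_top (a point): Centre of the top of the green start button (diameter 32 mm, 72 mm above the counter), in a black housing on the unit; it presses straight down.
- jar: Glass swarf jar with a tin funnel mounted over it, loose, diameter 90 mm, funnel mouth 110 mm wide, 185 mm high. Origin: centre of the underside.
- cup: Black rubber suction cup, loose, diameter 50 mm, 36 mm high. Origin: centre of the underside.
- clip: Red anodised tool tray clip, loose, 55 x 18 mm, 26 mm high. Origin: centre of the underside.
- nut: Chrome platter spindle nut, loose, 38 mm across, 24 mm high. Origin: centre of the underside.

How it is judged (in metres and radians):
On the way, in this order (a step that is already met when the one before it is completed fails the run):
1. a fingertip begins to push the dial clockwise (value of joint dial above 0.12 rad and contact force between the fingers and dial above 0.2 N).
2. the dial rests in the fourth click stop clockwise (value of joint dial between 1.9894 and 2.1994 rad), for 0.3 s.
3. the start button is pressed in by a fingertip (value of joint start above 0.0045 m and contact force between the fingers and start above 0.5 N).
At the end, for the whole second after the job is handed in: The dial rests in the fourth click stop clockwise from its start (2.094 rad within 0.105), the start button has been pressed at least 4.5 mm in after that and has come back up, and jar, suction cup, clip and nut are within 20 mm of where they stood (all of step 2 and velocity of joint dial between -0.05 and 0.05 rad/s and value of joint start below 0.002 m and distance of each of jar, cup, clip, nut from where it was at the start of the episode below 0.02 m); the robot touches nothing.
It fails at once if the dial turns past the fourth click towards a fifth (value of joint dial above 2.35619 rad).
It fails at once if the dial is turned backwards over a click (value of joint dial below -0.261799 rad).
It fails at once if the button is pressed before the dial is set (value of joint start above 0.003 m and value of joint dial below 1.8326 rad).
It fails at once if the dial is pushed harder than 25 N (contact force between the fingers and dial above 25 N).
It fails at once if a loose thing is shifted, lifted or carried (more than 20 mm) or tipped over (distance of any of jar, cup, clip, nut from where it was at the start of the episode above 0.02 m or angle between any of jar, cup, clip, nut's own z axis and vertical above 0.35 rad).
It also fails if it takes over 59 s, if anything falls off the work surface, if the arm or the gripper's body presses on something with over 40 N, if the wrist force passes 120 N, or if a joint passes its speed limit or range.

ROBOT

A 6-joint arm with a two-finger parallel gripper is mounted at the origin on the work surface. World frame = base frame: x ahead of the robot, y to its left, z up, the work surface at z = 0. Lengths are in m, angles in degrees, forces in N, time in s.
With the tool pointing down it reaches from about 0.35 to 0.875 m from the base axis. Payload 4.2 kg.
Tool frame: the origin (TCP) lies at the very end of the fingers, on their centre line; the grasp point (between the pads) lies 19 mm behind it; z points along the fingers, y is the line along which they close (so a half turn about z gives the same grasp; the last joint's range is limited). The gripper opens to 85 mm and grips with 20 to 120 N. Pads are 22 mm wide; open, the fingers measure 114 mm over their backs; the gripper's body (76 mm by 85 mm) begins 54 mm behind the grasp point. The pads swing forward as they close: fully open they stand 13 mm farther back than shut.
Start: joints at [-55.772, 22.042, 0.453, 0, -68.411, -14.817], TCP at [0.208, -0.589, 0.211] pointing down, gripper open.
Joint ranges: [-179.83, 179.83], [-69.29, 118.12], [-61.27, 80.66], [-181.25, 117.63], [-171.15, -9.14], [-177.46, 177.46]. Speed limits (degrees/s): [159.86, 159.86, 180, 180, 180, 180].

INTERFACE

Orientations are given as [roll, pitch, yaw] about the fixed x, y, z axes, in that order (R = Rz(yaw) Ry(pitch) Rx(roll)).
In Python, from station import * gives the robot as it stands.
- The arm moves only by the tool apply_moves, never from a script. Its argument "commands" is one flat list of numbers, 6 for each row, row after row: the shift along the tool's x, y, z in m, then the turn, a rotation vector about the tool's x, y, z in rad. A call has 1 to 8 rows; each row shifts and turns the commanded pose from where the row before left it, along the tool's axes as they then stand; what a row does not reach is not made up. A row lasts 1/10 s, in which the tool goes at most 50 mm and 8.59 degrees, less where a joint would pass 70% of its speed; a pose out of reach is approached as far as the arm can. A call is refused whole if a number of a shift passes 0.05 or a number of a turn 0.15, either way. A call with a gripper value outside its range is refused whole. "jaw" is the opening, from 0 (shut) to 1 (fully open), set as the call begins (left out, the last holds). The fingers move at their own pace and stop on an object; "force" is the grip in N (left out, the last holds). Time passes only in rows, so rows that do not move let the fingers close. It gives the time, the measured TCP pose, the force, the opening and the grip force at its end, in the units of the state.
- get_obs(): the state, without advancing time (a new reading comes with each control period).
- snapshot(name): name is "scene" or "top" or "wrist"; returns (picture, depth): 400x640x3 uint8, red, green, blue; 400x640 float32, m along the optical axis (not along the pixel's ray), 0 where there is no reading.
- camera_model(name): a dict with "camera_matrix" (3x3 intrinsics, pixels), "position" and "attitude" of the camera in the world; the wrist camera has in their place "mount" (4x4, takes a point from camera to tool coordinates, whose origin is the TCP and whose axes are the flange's). Camera axes: x right, y down, z forward; pixel columns grow to the right and rows downward; lengths in m; the calibration is good to about 2 mm. A picture is of the moment at which its call begins: read the wrist's pose just before it. camera_model takes no time and is no camera call.
- close_job(): hands the job in; it is judged then, once.
Trained networks look in the newest picture that a camera, given by its name, has taken for a name from the list of things; names that differ only in an ending like _2 or _b are one class to them, and where a whole thing is asked for, a point or a joint stands for the part that bears it (a point fixed in the world has none). Each returns a list of dicts, best first, with "p" (0 to 1); they miss things now and then, are a little off and sometimes report something else, mostly with a low value. They report only what shows in the picture. A call takes as long as a camera call.
- masks_of(label, camera): "pixels" (400x640 bool, what is visible of it).
- mark_of(label, camera): "at" ([x, y, z] in m, in world coordinates, good to about 4 mm: a listed point, or the origin of a listed thing).
The state is a dict: "clock": time; "joint_pos": joint angles; "dq": joint speeds; "joint_torque": joint torques, N m; "ee_pos": TCP position; "ee_rot": TCP orientation; "ft_force": force on the tool from outside, world axes, zero at the start; "moment": the same for the moment, N m; "gripper_width": opening from 0.0 (shut) to 1.0 (fully open); "gripper_force": force on a finger pad.
Only numpy, scipy, OpenCV 4.12 (cv2) and the standard library are available. Lean on these libraries where they do the work, as an engineer would, in place of code of your own. Each camera call takes 0.05 s, during which the arm holds its last target. There are 200 camera calls.

## Working session

There is one attempt and no reset: what is moved stays moved. The work goes in short steps, Python scripts to look and compute and a tool call to move; the robot and the scene stay as the last step left them, time stands still between calls to the robot, and variables do not carry over. Pictures are saved under pics/ and viewed, at most 10 in all, crops included, and the job is handed in when it is done.

Besides the shell and the picture viewer there is one more tool, called as a command line: name --argument value ..., lists and objects as JSON in quotes. apply_moves: Moves the arm, as the interface text tells. Its arguments: {"type":"object","properties":{"commands":{"type":"array","items":{"type":"number"}},"jaw":{"type":"number"},"force":{"type":"number"}},"required":["commands"]}

```bash
mkdir -p pics
python3 - <<'E'
from station import *
import cv2,numpy as np
o=get_obs();print(o['clock'],o['ee_pos'],o['ee_rot'],o['gripper_width'])
a,d=snapshot("top");b,_=snapshot("scene")
cv2.imwrite('pics/a.png',cv2.cvtColor(np.vstack([a,b])[:, :],cv2.COLOR_RGB2BGR)[:,:] if False else cv2.resize(cv2.cvtColor(np.vstack([a,b]),cv2.COLOR_RGB2BGR),(480,600)))
cv2.imwrite('pics/top.png',cv2.cvtColor(a,cv2.COLOR_RGB2BGR))
for n in ["dial_centre","peg_mid","start_top","unit","jar","cup","clip","nut"]:
  for c in ["top","scene"]:
    r=mark_of(n,c); print(n,c,[(round(q['p'],2),np.round(q['at'],3).tolist()) for q in r[:2]])
print(get_obs()['clock'])
E
```

```text
0.0 [ 0.20752188 -0.58888     0.20980546] [ 1.79873587e+02 -5.97562659e-03 -1.60600298e+02] 0.9984837318648065
dial_centre top [(0.83, [0.59, -0.056, 0.072])]
dial_centre scene [(0.69, [0.591, -0.054, 0.067]), (0.47, [0.752, -0.1, -0.002])]
peg_mid top [(0.56, [0.55, -0.049, 0.08])]
peg_mid scene [(0.94, [0.556, -0.047, 0.084])]
start_top top [(0.65, [0.576, 0.095, 0.074])]
start_top scene [(0.47, [0.577, 0.098, 0.071])]
unit top [(0.59, [0.598, 0.004, 0.003])]
unit scene []
jar top [(0.9, [0.685, 0.306, 0.001])]
jar scene [(0.7, [0.685, 0.308, 0.001]), (0.35, [0.583, -0.241, 0.002])]
cup top [(0.76, [0.75, -0.095, -0.002])]
cup scene [(0.94, [0.752, -0.097, -0.004]), (0.74, [0.595, 0.002, -0.001])]
clip top [(0.62, [0.791, 0.065, 0.003])]
clip scene [(0.56, [0.794, 0.061, 0.002])]
nut top [(0.69, [0.587, -0.236, -0.004])]
nut scene [(0.75, [0.584, -0.237, 0.001])]
0.9
```

View pics/top.png

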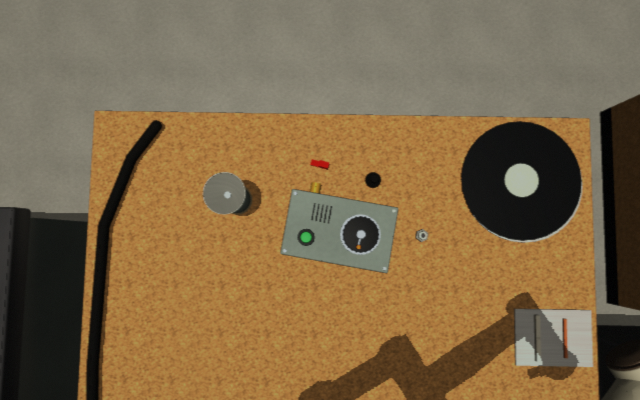

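View pics/a.png

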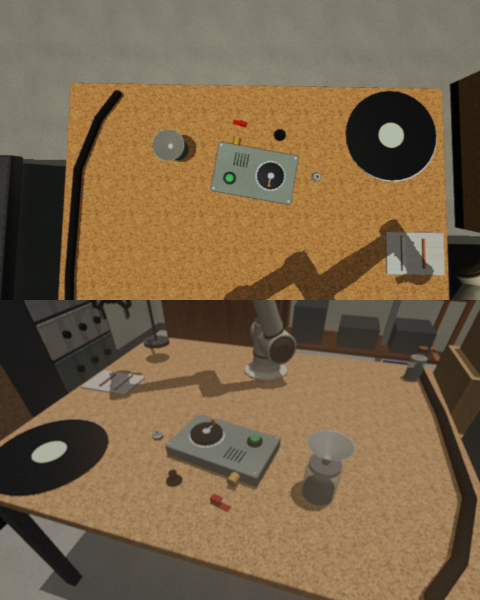

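The top view shows the unit at about (340,232). The dial is at (360,234), with the peg on the robot's side at (358,246), and the button is at (306,237). The nut is at (422,236), and the cup, clip and jar are clear of the path. The peg therefore has to go from about 170° down to about 50°. I'll push with the tool's -x side and turn the wrist along with it.

```bash
cat > h.py <<'E'
from station import *
import numpy as np
from scipy.spatial.transform import Rotation as R
def plan(waypoints, start=None):
    """waypoints: (x,y,z,yaw_deg) one per row, tool down. Prints tool-frame rows, rounded to 0.5 mm / 1 mrad, errors not accumulated."""
    if start is None:
        o=get_obs(); start=(*o['ee_pos'],o['ee_rot'][2])
    p=np.array(start[:3]); yaw=start[3]
    for w in waypoints:
        A=R.from_euler('xyz',[180,0,yaw],degrees=True)
        s=np.round(A.inv().apply(np.array(w[:3])-p)*2000)/2000
        t=np.round(-np.radians((w[3]-yaw+180)%360-180),3)
        p=p+A.apply(s); yaw-=np.degrees(t)
        print([float(v) for v in s]+[0,0,float(t)])
    print('end',p.round(4),round(yaw,2))
def line(a,b,n): return [tuple(np.array(a)+(np.array(b)-a)*k/n) for k in range(1,n+1)]
E
python3 - <<'E'
from h import *
print(camera_model("wrist"))
o=get_obs();s=(*o['ee_pos'],o['ee_rot'][2]); print(s)
plan(line(s,(0.49,-0.07,0.22,-100),16))
E
```

```text
{'camera_matrix': array([[297.08111805,   0.        , 317.34076777],
       [  0.        , 297.08111805, 192.70384357],
       [  0.        ,   0.        ,   1.        ]]), 'mount': array([[-7.57940630e-04, -9.49413062e-01, -3.14029080e-01,
         8.06814901e-02],
       [ 9.99998618e-01, -1.18434974e-03,  1.16708151e-03,
        -2.52150280e-04],
       [-1.47996269e-03, -3.14027761e-01,  9.49412647e-01,
        -1.63657284e-01],
       [ 0.00000000e+00,  0.00000000e+00,  0.00000000e+00,
         1.00000000e+00]])}
(np.float64(0.20773034309586483), np.float64(-0.589454850798749), np.float64(0.2109363207079768), np.float64(-160.58910506397316))
[-0.0275, 0.025, -0.0005, 0, 0, -0.066]
[-0.029, 0.0225, -0.0005, 0, 0, -0.066]
[-0.0305, 0.021, -0.0005, 0, 0, -0.066]
[-0.0315, 0.019, -0.001, 0, 0, -0.066]
[-0.033, 0.0165, -0.0005, 0, 0, -0.066]
[-0.034, 0.0145, -0.0005, 0, 0, -0.067]
[-0.035, 0.0125, -0.0005, 0, 0, -0.066]
[-0.0355, 0.01, -0.0005, 0, 0, -0.066]
[-0.036, 0.0075, -0.0005, 0, 0, -0.066]
[-0.037, 0.005, -0.0005, 0, 0, -0.066]
[-0.0365, 0.0025, -0.0005, 0, 0, -0.066]
[-0.037, 0.0005, -0.001, 0, 0, -0.066]
[-0.037, -0.002, -0.0005, 0, 0, -0.066]
[-0.0365, -0.005, -0.0005, 0, 0, -0.066]
[-0.0365, -0.007, -0.0005, 0, 0, -0.066]
[-0.0355, -0.009, -0.0005, 0, 0, -0.066]
end [ 0.4898 -0.0701  0.2199] -100.03
```

Run:
```python
from h import *
o=get_obs();s=(*o['ee_pos'],o['ee_rot'][2])
plan(line(s,(0.548,-0.085,0.20,-100),16))
```

```text
[-0.0305, 0.0225, 0.0005, 0, 0, -0.066]
[-0.032, 0.021, 0.001, 0, 0, -0.066]
[-0.0335, 0.018, 0.0005, 0, 0, -0.066]
[-0.034, 0.0165, 0.0005, 0, 0, -0.066]
[-0.0355, 0.014, 0.001, 0, 0, -0.066]
[-0.0365, 0.0115, 0.0005, 0, 0, -0.067]
[-0.0365, 0.009, 0.001, 0, 0, -0.066]
[-0.0375, 0.0065, 0.0005, 0, 0, -0.066]
[-0.038, 0.0045, 0.0005, 0, 0, -0.066]
[-0.038, 0.0015, 0.001, 0, 0, -0.066]
[-0.038, -0.001, 0.0005, 0, 0, -0.066]
[-0.038, -0.003, 0.0005, 0, 0, -0.066]
[-0.0375, -0.006, 0.001, 0, 0, -0.066]
[-0.037, -0.0085, 0.0005, 0, 0, -0.066]
[-0.0365, -0.0105, 0.001, 0, 0, -0.066]
[-0.0355, -0.0135, 0.0005, 0, 0, -0.066]
end [ 0.5482 -0.0852  0.1999] -100.03
```

apply_moves --commands '[-0.0305, 0.0225, 0.0005, 0, 0, -0.066, -0.032, 0.021, 0.001, 0, 0, -0.066, -0.0335, 0.018, 0.0005, 0, 0, -0.066, -0.034, 0.0165, 0.0005, 0, 0, -0.066, -0.0355, 0.014, 0.001, 0, 0, -0.066, -0.0365, 0.0115, 0.0005, 0, 0, -0.067, -0.0365, 0.009, 0.001, 0, 0, -0.066, -0.0375, 0.0065, 0.0005, 0, 0, -0.066]' --jaw 0 --force 20

```text
clock: 1.7
ee_pos: [0.3785, -0.3361, 0.2057]
ee_rot: [-180.0, 0.0, -130.1]
ft_force: [0.5, -0.3, -0.2]
gripper_width: -0.002
gripper_force: 0.0
```

apply_moves --commands '[-0.038, 0.0045, 0.0005, 0, 0, -0.066, -0.038, 0.0015, 0.001, 0, 0, -0.066, -0.038, -0.001, 0.0005, 0, 0, -0.066, -0.038, -0.003, 0.0005, 0, 0, -0.066, -0.0375, -0.006, 0.001, 0, 0, -0.066, -0.037, -0.0085, 0.0005, 0, 0, -0.066, -0.0365, -0.0105, 0.001, 0, 0, -0.066, -0.0355, -0.0135, 0.0005, 0, 0, -0.066]'

```text
clock: 2.5
ee_pos: [0.5489, -0.0838, 0.2001]
ee_rot: [-180.0, 0.0, -99.9]
ft_force: [0.5, -0.0, -1.4]
gripper_width: -0.002
gripper_force: 0.0
```

apply_moves --commands '[0, 0, 0, 0, 0, 0, 0, 0, 0, 0, 0, 0]'

```text
clock: 2.7
ee_pos: [0.5483, -0.0846, 0.1996]
ee_rot: [180.0, -0.0, -100.0]
ft_force: [-0.0, 0.1, 0.7]
gripper_width: 0.001
gripper_force: 0.0
```

```bash
cat >> h.py <<'E'
import cv2
def wrist_T():
    o=get_obs(); T=np.eye(4); T[:3,:3]=R.from_euler('xyz',o['ee_rot'],degrees=True).as_matrix(); T[:3,3]=o['ee_pos']
    return T@camera_model("wrist")['mount']
def dial_view(fn=None):
    """orange peg-top centroid (plane z=.094) and network marks, wrist camera"""
    T=wrist_T(); K=camera_model("wrist")['camera_matrix']; a,d=snapshot("wrist")
    if fn: cv2.imwrite(fn,cv2.cvtColor(a,cv2.COLOR_RGB2BGR))
    v,u=np.mgrid[:400,:640]; P=np.stack([(u-K[0,2])/K[0,0]*d,(v-K[1,2])/K[1,1]*d,d],-1)@T[:3,:3].T+T[:3,3]
    h=cv2.cvtColor(a,cv2.COLOR_RGB2HSV)
    org=(h[...,0]>3)&(h[...,0]<22)&(h[...,1]>140)&(h[...,2]>60)&(P[...,2]>.089)&(P[...,2]<.1)
    print('peg top',org.sum(),P[org].mean(0).round(4) if org.any() else None)
    for n in ["dial_centre","peg_mid","start_top"]:
        print(n,[(round(q['p'],2),np.round(q['at'],4).tolist()) for q in mark_of(n,"wrist")[:2]])
    return a,d,P
E
python3 - <<'E'
from h import *
o=get_obs();print(o['clock'],o['ee_pos'],o['ee_rot'],o['gripper_width'],o['ft_force'])
a,d,P=dial_view('pics/w1.png')
# black disc rim: points at z .067-.073, fit circle ; cap at ~.071
m=(abs(P[...,2]-.070)<.003)&(a.max(-1)<70)&(np.hypot(P[...,0]-.59,P[...,1]+.055)<.07)
q=P[m][:,:2].astype(np.float32); print(len(q),cv2.minEnclosingCircle(q))
E
```

```text
2.7 [ 0.54828922 -0.08455696  0.19961595] [ 1.79959762e+02 -1.01288104e-02 -9.99650082e+01] 0.0014847681125460495 [-0.02351536  0.05839928  0.66818116]
peg top 122 [ 0.5517 -0.0488  0.094 ]
dial_centre [(0.57, [0.5903, -0.0566, 0.0715])]
peg_mid [(0.58, [0.5566, -0.0504, 0.0786])]
start_top [(0.52, [0.5762, 0.0971, 0.07])]
5614 ((0.586832582950592, -0.05664806067943573), 0.051637861877679825)
```

View pics/w1.png

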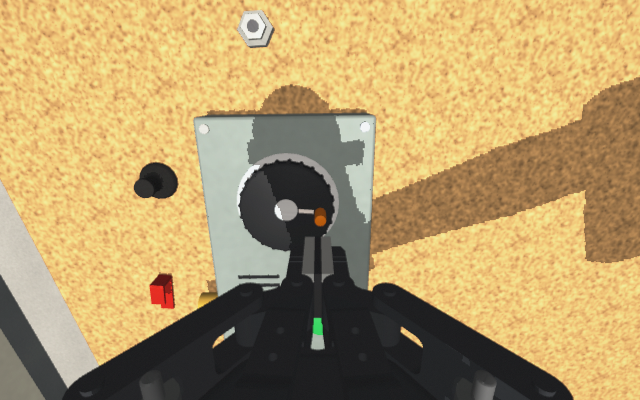

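The wrist view shows the peg at (320,217) and the cap at (286,210), with the shut fingertips just behind the peg. I'll locate the cap centre and plan the descent and the arc.

```bash
cat >> h.py <<'E'
def cap(a,P,c=(.59,-.056)):
    r=np.hypot(P[...,0]-c[0],P[...,1]-c[1])
    m=(a.min(-1)>95)&(r<.018)&(abs(P[...,2]-.071)<.004)
    m=cv2.morphologyEx(m.astype(np.uint8),cv2.MORPH_OPEN,np.ones((5,5)))>0
    q=P[m]; print('cap',m.sum(),cv2.minEnclosingCircle(q[:,:2].astype(np.float32)) if len(q) else None)
def pose(psi,off=.017,z=.078,C=(.590,-.056)):
    t=np.radians(psi); e=np.array([np.cos(t),np.sin(t)]); n=np.array([-np.sin(t),np.cos(t)])
    return (*(np.array(C)+.036*e+off*n),z,psi+90-360)
E
python3 - <<'E'
from h import *
a,d,P=dial_view(); cap(a,P)
o=get_obs();s=(*o['ee_pos'],o['ee_rot'][2])
print('down');w=line(s,pose(169,.027),8);plan(w,s)
E
```

```text
peg top 121 [ 0.5518 -0.0487  0.0941]
dial_centre [(0.73, [0.5879, -0.0578, 0.0697])]
peg_mid [(0.87, [0.5566, -0.0556, 0.0775])]
start_top [(0.49, [0.5748, 0.1007, 0.0699])]
cap 385 ((0.5874751806259155, -0.05541336163878441), 0.012919391505420208)
down
[-0.0015, 0.0, 0.0155, 0, 0, 0.002]
[-0.001, 0.0, 0.015, 0, 0, 0.002]
[-0.0015, 0.0, 0.0155, 0, 0, 0.002]
[-0.001, 0.0, 0.015, 0, 0, 0.002]
[-0.0015, 0.0, 0.0155, 0, 0, 0.002]
[-0.0015, 0.0, 0.015, 0, 0, 0.002]
[-0.001, 0.0, 0.0155, 0, 0, 0.002]
[-0.0015, 0.0005, 0.015, 0, 0, 0.002]
end [ 0.5493 -0.0754  0.0781] -101.01
```

apply_moves --commands '[-0.0015, 0.0005, 0.0155, 0, 0, 0.002, -0.001, 0.0005, 0.015, 0, 0, 0.002, -0.0015, 0.0005, 0.0155, 0, 0, 0.002, -0.001, 0, 0.015, 0, 0, 0.002, -0.001, 0.0005, 0.0155, 0, 0, 0.002, -0.001, 0, 0.015, 0, 0, 0.002, -0.001, 0.0005, 0.0155, 0, 0, 0.002, -0.001, 0, 0.015, 0, 0, 0.002]'

```text
clock: 3.9
ee_pos: [0.5473, -0.0762, 0.0774]
ee_rot: [-180.0, 0.0, -101.0]
ft_force: [-0.4, -0.0, -0.3]
gripper_width: 0.005
gripper_force: 0.0
```

```bash
sed -i 's/C=(.590,-.056)/C=(.5878,-.0556)/' h.py
python3 - <<'E'
from h import *
o=get_obs();s=(*o['ee_pos'],o['ee_rot'][2]);print(s,o['ft_force'])
w=[pose(169.4,.027-.0034*k) for k in (1,2,3)]+[pose(169.4-3.4*k) for k in range(1,6)]
w+=[pose(149.4,.017)];plan(w,s)
dial_view('pics/w2.png')
E
```

```text
(np.float64(0.5472935462716132), np.float64(-0.0762081240557629), np.float64(0.07744303136887573), np.float64(-100.98069279951864)) [-0.41690717 -0.01842676 -0.31532043]
[-0.004, 0.0, -0.0005, 0, 0, -0.007]
[-0.0035, 0.0, -0.0, 0, 0, 0.0]
[-0.0035, -0.0, -0.0, 0, 0, 0.0]
[-0.002, 0.001, -0.0, 0, 0, 0.06]
[-0.002, 0.001, -0.0, 0, 0, 0.059]
[-0.002, 0.001, -0.0, 0, 0, 0.059]
[-0.0025, 0.001, -0.0, 0, 0, 0.06]
[-0.002, 0.0005, -0.0, 0, 0, 0.059]
[-0.002, 0.001, -0.0, 0, 0, 0.052]
end [ 0.5482 -0.0519  0.0779] -120.58
peg top 0 None
dial_centre [(0.66, [0.5869, -0.0557, 0.0733])]
peg_mid []
start_top []
```

View pics/w2.png

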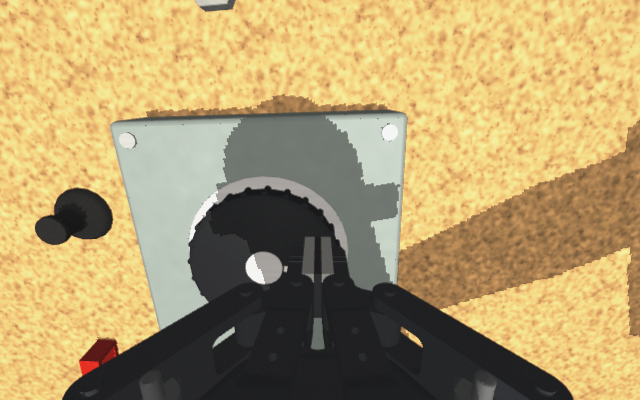

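The finger is down behind the peg, which it hides. The cap at (264,268) and the start of the white line at (287,268) show the line still pointing to the peg. I'll push over the first click.

apply_moves --commands '[-0.004, 0, 0, 0, 0, -0.007, -0.0035, 0, 0, 0, 0, 0, -0.0035, 0, 0, 0, 0, 0, -0.002, 0.001, 0, 0, 0, 0.06, -0.002, 0.001, 0, 0, 0, 0.059, -0.002, 0.001, 0, 0, 0, 0.059, -0.0025, 0.001, 0, 0, 0, 0.06, -0.002, 0.0005, 0, 0, 0, 0.059]'

```text
clock: 4.9
ee_pos: [0.5484, -0.0534, 0.0783]
ee_rot: [-180.0, 0.0, -117.7]
ft_force: [0.9, -0.9, 0.2]
gripper_width: -0.002
gripper_force: 0.0
```

```bash
cat >> h.py <<'E'
def peg(cam="scene",fn=None):
    """orange peg seen by a fixed camera: blob whose 3D points lie on the peg's height band"""
    M=camera_model(cam);K=M['camera_matrix'];a,d=snapshot(cam)
    A=np.array(M['attitude']); 
    A=A if A.shape==(3,3) else R.from_euler('xyz',A,degrees=True).as_matrix()
    v,u=np.mgrid[:400,:640]; P=np.stack([(u-K[0,2])/K[0,0]*d,(v-K[1,2])/K[1,1]*d,d],-1)@A.T+M['position']
    h=cv2.cvtColor(a,cv2.COLOR_RGB2HSV); C=np.array([.5878,-.0556])
    m=(h[...,0]>3)&(h[...,0]<22)&(h[...,1]>130)&(h[...,2]>60)&(P[...,2]>.073)&(P[...,2]<.1)&(np.hypot(*(P[...,:2]-C).transpose(2,0,1))<.05)
    if m.any():
        q=P[m].mean(0); e=q[:2]-C; print(cam,'peg',m.sum(),q.round(4),'angle',np.degrees(np.arctan2(e[1],e[0])).round(1),'r',np.hypot(*e).round(4))
    else: print(cam,'no peg')
    if fn: cv2.imwrite(fn,cv2.cvtColor(cv2.resize(a[150:320,200:420] if cam=='top' else a,None,fx=1,fy=1),cv2.COLOR_RGB2BGR))
    print([(round(q['p'],2),np.round(q['at'],4).tolist()) for q in mark_of("peg_mid",cam)[:2]])
E
python3 - <<'E'
from h import *
o=get_obs();print(camera_model('scene')['attitude'],o['ee_pos'],o['ft_force'],o['clock']); peg('scene','pics/s1.png'); peg('top')
E
```

```text
[-132.04350543    0.36228555  106.78146655] [ 0.54843156 -0.05337501  0.07830787] [ 0.91780463 -0.89007824  0.15819703] 4.9
scene peg 28 [ 0.5575 -0.0475  0.0853] angle 165.0 r 0.0314
[(0.74, [0.5568, -0.0458, 0.0869])]
top no peg
[(0.72, [0.5509, -0.0467, 0.0829])]
```

View pics/s1.png

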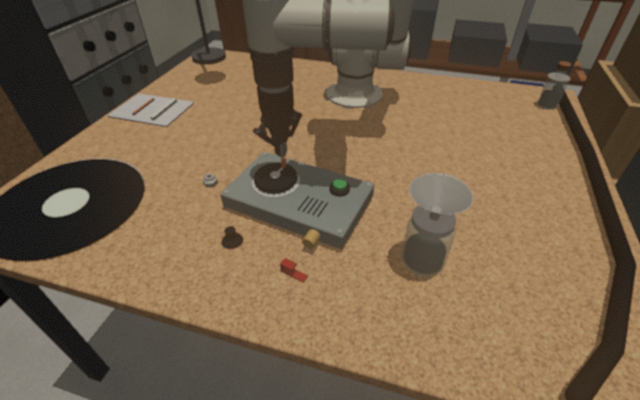

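The scene view shows the fingertip at the peg, around (280,150), with little dial motion yet. I'll look closer.

Run:
```python
from h import *
a,d=snapshot('scene'); b,_=snapshot('wrist')
f=lambda i,s:cv2.resize(i,None,fx=s,fy=s,interpolation=cv2.INTER_CUBIC)
A=f(a[120:210,225:325],6)[:540,:600]; B=f(b[150:330,200:400],1)
im=np.zeros((540,800,3),np.uint8); im[:,:600]=A; im[:180,600:]=B
cv2.imwrite('pics/c1.png',cv2.cvtColor(im,cv2.COLOR_RGB2BGR))
```

```text
(no output)
```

View pics/c1.png

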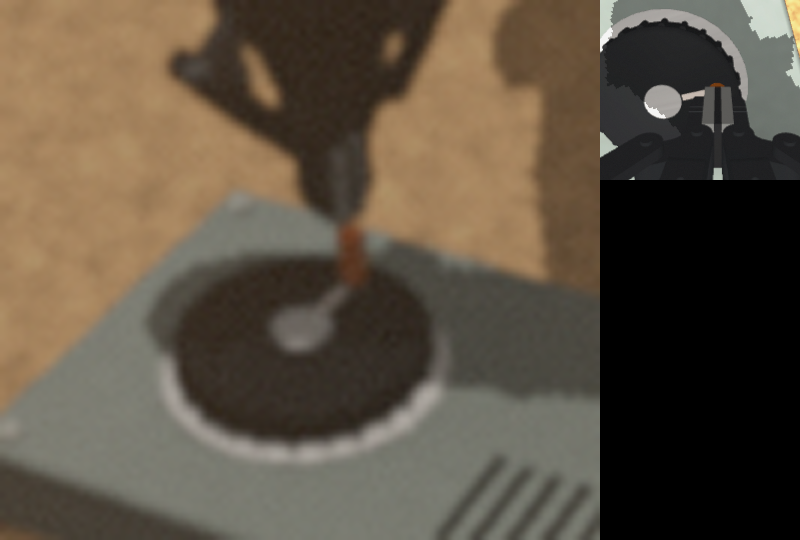

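In the crop the fingertip seems to end at the peg's top, and orange shows at the finger's edge in the wrist inset. The depth picture will show where the fingertip really is.

Run:
```python
from h import *
K=camera_model("wrist")['camera_matrix'];M=camera_model("wrist")['mount'];o=get_obs();T=wrist_T()
a,d=snapshot('wrist')
for u in (308,317,326):
  for v in range(226,290,6):
    z=d[v,u];c=np.array([(u-K[0,2])/K[0,0]*z,(v-K[1,2])/K[1,1]*z,z,1])
    print(u,v,a[v,u],'tool',((M@c)[:3]*1000).round(1),'world',((T@c)[:3]*1000).round(1))
```

```text
308 226 [34 35 36] tool [ 2.3 -5.9  6.8] world [552.5 -58.5  71.2]
308 232 [34 34 36] tool [-2.1 -6.   7.2] world [554.5 -54.7  70.8]
308 238 [91 91 88] tool [ 11.4  -4.8 -27.5] world [547.3 -66.1 105.6]
308 244 [92 91 88] tool [ 11.   -4.7 -33.1] world [547.3 -65.7 111.1]
308 250 [92 91 88] tool [ 11.2  -4.5 -39.4] world [547.1 -65.8 117.5]
308 256 [92 91 89] tool [ 11.2  -4.3 -45. ] world [546.9 -65.7 123. ]
308 262 [92 90 87] tool [ 11.2  -4.2 -50. ] world [546.8 -65.7 128. ]
308 268 [93 92 89] tool [ 12.   -4.  -55.9] world [546.3 -66.3 134. ]
308 274 [136 136 131] tool [ 10.9  -3.9 -58.7] world [546.7 -65.3 136.7]
308 280 [31 32 33] tool [ 11.9  -3.7 -64.2] world [546.1 -66.  142.2]
308 286 [33 33 35] tool [ 12.   -3.6 -68.2] world [545.9 -66.1 146.2]
317 226 [35 35 37] tool [ 1.3 -0.3  8.9] world [547.9 -55.   69.1]
317 232 [33 34 35] tool [-2.  -0.3  7. ] world [549.4 -52.1  71.1]
317 238 [28 27 30] tool [ 11.7  -0.2 -28. ] world [543.1 -64.2 106.1]
317 244 [29 29 30] tool [ 10.8  -0.2 -32.7] world [543.5 -63.4 110.7]
317 250 [29 29 30] tool [ 10.7  -0.2 -38.6] world [543.5 -6
[... 494 characters left out ...]

326 232 [33 33 35] tool [-2.3  5.5  7.6] world [544.5 -49.2  70.5]
326 238 [92 91 88] tool [ 11.4   4.3 -27.5] world [539.2 -61.8 105.5]
326 244 [92 91 88] tool [ 10.6   4.2 -32.5] world [539.6 -61.3 110.5]
326 250 [91 90 88] tool [ 11.8   4.  -40.6] world [539.3 -62.5 118.6]
326 256 [92 91 88] tool [ 11.2   3.9 -44.9] world [539.7 -61.9 122.9]
326 262 [91 90 87] tool [ 11.1   3.7 -49.8] world [539.9 -61.9 127.8]
326 268 [92 91 88] tool [ 11.3   3.6 -54.9] world [539.9 -62.2 132.9]
326 274 [135 135 130] tool [ 11.1   3.4 -59. ] world [540.1 -62.1 137. ]
326 280 [31 31 33] tool [ 12.5   3.3 -65.1] world [539.6 -63.4 143.2]
326 286 [31 32 33] tool [ 12.3   3.2 -68.6] world [539.8 -63.2 146.6]
```

The visible side face ends about 24 mm above the nominal TCP. I'll raise the tool and measure the tip against the TCP with the scene camera.

apply_moves --commands '[0, 0, -0.025, 0, 0, 0, 0, 0, -0.025, 0, 0, 0, 0, 0, -0.025, 0, 0, 0, 0, 0, 0, 0, 0, 0]'

```text
clock: 5.65
ee_pos: [0.5508, -0.0538, 0.1569]
ee_rot: [-179.6, 0.2, -117.5]
ft_force: [0.7, 0.1, 0.2]
gripper_width: -0.002
gripper_force: 0.0
```

Run:
```python
from h import *
o=get_obs();print(o['ee_pos'],o['clock'])
M=camera_model('scene');K=M['camera_matrix'];a,d=snapshot('scene')
A=R.from_euler('xyz',M['attitude'],degrees=True).as_matrix()
v,u=np.mgrid[:400,:640]; P=np.stack([(u-K[0,2])/K[0,0]*d,(v-K[1,2])/K[1,1]*d,d],-1)@A.T+M['position']
p=o['ee_pos']; m=(np.hypot(P[...,0]-p[0],P[...,1]-p[1])<.03)&(P[...,2]>.105)
vs=np.unique(v[m])
for r in vs[-16:]:
    q=P[r][m[r]]; print(r,m[r].sum(),u[r][m[r]].min(),q.mean(0).round(4))
c=A.T@(p-M['position']); print('TCP px',K[0,0]*c[0]/c[2]+K[0,2],K[1,1]*c[1]/c[2]+K[1,2],'campos',M['position'])
cv2.imwrite('pics/c2.png',cv2.cvtColor(cv2.resize(a[90:200,225:325],None,fx=5,fy=5,interpolation=cv2.INTER_CUBIC),cv2.COLOR_RGB2BGR))
dial=peg('scene'); peg('top')
```

```text
[ 0.55080521 -0.05383822  0.15687362] 5.65
114 14 270 [ 0.5625 -0.0501  0.215 ]
115 14 270 [ 0.5595 -0.0518  0.2107]
116 14 270 [ 0.5598 -0.0519  0.2084]
117 14 270 [ 0.5592 -0.0524  0.2056]
118 14 270 [ 0.5599 -0.0523  0.2036]
119 13 271 [ 0.5597 -0.0515  0.2012]
120 14 271 [ 0.5589 -0.0508  0.1984]
121 14 271 [ 0.5587 -0.0512  0.1957]
122 13 271 [ 0.5604 -0.0518  0.1941]
123 13 271 [ 0.5596 -0.0525  0.1911]
124 13 271 [ 0.5603 -0.0524  0.189 ]
125 12 272 [ 0.5604 -0.0514  0.1867]
126 11 273 [ 0.5591 -0.051   0.1835]
127 9 274 [ 0.5594 -0.0511  0.1812]
128 5 276 [ 0.5596 -0.0513  0.1788]
129 1 278 [ 0.5622 -0.0503  0.1779]
TCP px 279.21879198859995 134.25229827003045 campos [1.21833305 0.25215133 0.61777696]
scene peg 29 [ 0.5581 -0.0471  0.0849] angle 164.1 r 0.0309
[]
top no peg
[(0.89, [0.5528, -0.0454, 0.0859])]
```

View pics/c2.png

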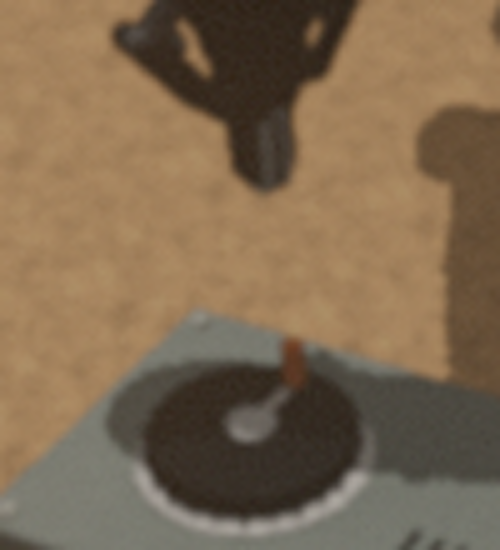

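The real fingertip ends about 22 mm above the nominal TCP: z is about 0.179 at TCP 0.157. So the finger passed over the peg and the dial has not moved. I'll go back behind the peg and use TCP z = 0.056.

Run:
```python
from h import *
o=get_obs();s=(*o['ee_pos'],o['ee_rot'][2]);print(s)
h=pose(169.4,.028,z=.157); plan(line(s,h,3)+line(h,pose(169.4,.028,z=.056),5),s)
```

```text
(np.float64(0.547399994909716), np.float64(-0.0539754431903698), np.float64(0.1517275782988513), np.float64(-117.56802290986933))
[0.0065, -0.0035, -0.002, 0, 0, -0.099]
[0.007, -0.0025, -0.0015, 0, 0, -0.098]
[0.0075, -0.002, -0.002, 0, 0, -0.099]
[-0.0, -0.0, 0.0205, 0, 0, -0.0]
[-0.0, -0.0, 0.02, 0, 0, -0.0]
[-0.0, -0.0, 0.0205, 0, 0, -0.0]
[-0.0, -0.0, 0.02, 0, 0, -0.0]
[-0.0, -0.0, 0.02, 0, 0, -0.0]
end [ 0.547  -0.0765  0.0562] -100.61
```

apply_moves --commands '[0.0065, -0.0035, -0.002, 0, 0, -0.099, 0.007, -0.0025, -0.0015, 0, 0, -0.098, 0.0075, -0.002, -0.002, 0, 0, -0.099, 0, 0, 0.0205, 0, 0, 0, 0, 0, 0.02, 0, 0, 0, 0, 0, 0.0205, 0, 0, 0, 0, 0, 0.02, 0, 0, 0, 0, 0, 0.02, 0, 0, 0]'

```text
clock: 6.7
ee_pos: [0.5471, -0.0766, 0.0556]
ee_rot: [179.9, -0.0, -100.6]
ft_force: [-0.5, 0.4, -0.8]
gripper_width: 0.002
gripper_force: 0.0
```

Run:
```python
from h import *
T=wrist_T();o=get_obs();s=(*o['ee_pos'],o['ee_rot'][2]);print(s,o['ft_force'])
K=camera_model("wrist")['camera_matrix'];M=camera_model("wrist")['mount']
a,d=snapshot('wrist')
for u in (308,326):
  for v in range(226,246,2):
    z=d[v,u];c=np.array([(u-K[0,2])/K[0,0]*z,(v-K[1,2])/K[1,1]*z,z,1])
    print(u,v,a[v,u],((M@c)[:3]*1000).round(1),((T@c)[:3]*1000).round(1))
w=[pose(169.4,.028-.0037*k,z=.056) for k in (1,2,3)]+[pose(169.4-3.4*k,z=.056) for k in range(1,6)]
plan(w,s)
peg('scene')
```

```text
(np.float64(0.5471043032298911), np.float64(-0.0765547591261924), np.float64(0.05556677440203093), np.float64(-100.6020586098498)) [-0.51988129  0.3689721  -0.82997011]
308 226 [33 32 34] [ 11.7  -5.2 -13.7] [550.1 -89.   69.2]
308 228 [34 35 34] [ 10.6  -5.2 -14. ] [550.3 -87.9  69.5]
308 230 [34 33 35] [ 10.2  -5.1 -15.7] [550.3 -87.5  71.2]
308 232 [35 36 37] [  8.7  -5.2 -15.1] [550.6 -86.1  70.6]
308 234 [36 36 37] [  7.7  -5.2 -15.6] [550.8 -85.1  71.1]
308 236 [53 53 54] [  6.6  -5.2 -15.6] [551.  -83.9  71.2]
308 238 [91 90 87] [ 11.3  -4.8 -27.4] [549.8 -88.6  82.9]
308 240 [91 90 87] [ 11.3  -4.7 -29.6] [549.7 -88.5  85.1]
308 242 [92 91 88] [ 11.7  -4.6 -32.4] [549.6 -88.9  87.9]
308 244 [91 90 88] [ 11.4  -4.6 -33.9] [549.6 -88.6  89.5]
326 226 [163 160 157] [3.6 5.3 3.8] [541.2 -79.1  51.8]
326 228 [163 159 156] [2.  5.3 4.3] [541.5 -77.5  51.2]
326 230 [160 158 154] [1.2 5.3 3.2] [541.7 -76.7  52.4]
326 232 [92 90 88] [ 1.6  5.2 -0.5] [541.7 -77.2  56.1]
326 234 [28 30 29] [ 2.1  5.1 -4.2] [541.7 -77.7  59.7]
326 236 [46 48 47] [ 1.8  5.  -6.2] [541.8 -77.4  61.8]
326 238 [92 91 88] [ 11.1   4.4 -27. ] [540.8 -86.6  82.5]
326 240 [92 91 88] [ 11.3   4.3 -29.6] [540.8 -86.9  85.2]
326 242 [92 91 87] [ 10.9   4.3 -30.8] [541.  -86.4  86.4]
326 244 [92 90 88] [ 11.1   4.2 -33.4] [541.  -86.7  89. ]
[-0.004, -0.0, -0.0005, 0, 0, -0.0]
[-0.0035, -0.0, 0.0, 0, 0, -0.0]
[-0.0035, -0.0, 0.0, 0, 0, -0.0]
[-0.002, 0.001, 0.0, 0, 0, 0.059]
[-0.0025, 0.001, 0.0, 0, 0, 0.06]
[-0.002, 0.0005, 0.0, 0, 0, 0.059]
[-0.0025, 0.001, 0.0, 0, 0, 0.059]
[-0.002, 0.001, 0.0, 0, 0, 0.06]
end [ 0.5481 -0.0539  0.0561] -117.62
scene peg 31 [ 0.5574 -0.0475  0.085 ] angle 165.0 r 0.0315
[(0.8, [0.5558, -0.0463, 0.0838])]
```

apply_moves --commands '[-0.004, 0, 0.003, 0, 0, 0, -0.0035, 0, 0, 0, 0, 0, -0.0035, 0, 0, 0, 0, 0, -0.002, 0.001, 0, 0, 0, 0.059, -0.0025, 0.001, 0, 0, 0, 0.06, -0.002, 0.0005, 0, 0, 0, 0.059, -0.0025, 0.001, 0, 0, 0, 0.059, -0.002, 0.001, 0, 0, 0, 0.06]'

```text
clock: 7.65
ee_pos: [0.549, -0.0537, 0.0552]
ee_rot: [-180.0, 0.0, -117.7]
ft_force: [-1.0, -0.3, 0.4]
gripper_width: 0.002
gripper_force: 0.2
```

Run:
```python
from h import *
o=get_obs();s=(*o['ee_pos'],o['ee_rot'][2]);print(s,o['ft_force'])
peg('scene')
print('on to click 2');plan([pose(152.4-3.5*k,z=.053) for k in range(1,9)],s)
```

```text
(np.float64(0.5490241526917482), np.float64(-0.053683647418141765), np.float64(0.05524179408996808), np.float64(-117.74611970161186)) [-0.98345604 -0.2614913   0.44533399]
scene peg 37 [ 0.5611 -0.0382  0.0849] angle 147.0 r 0.0319
[(0.76, [0.5617, -0.0376, 0.0861])]
on to click 2
[-0.0015, 0.0015, 0.002, 0, 0, 0.059]
[-0.002, 0.001, 0.0, 0, 0, 0.061]
[-0.0025, 0.001, 0.0, 0, 0, 0.061]
[-0.002, 0.001, 0.0, 0, 0, 0.061]
[-0.0025, 0.001, 0.0, 0, 0, 0.061]
[-0.002, 0.001, 0.0, 0, 0, 0.061]
[-0.0025, 0.001, 0.0, 0, 0, 0.061]
[-0.002, 0.001, 0.0, 0, 0, 0.061]
end [ 0.5534 -0.0355  0.0532] -145.59
```

Contact works now, and the dial is about 17° round. I'll continue towards the second click.

apply_moves --commands '[-0.0015, 0.0015, 0.001, 0, 0, 0.059, -0.002, 0.001, 0, 0, 0, 0.061, -0.0025, 0.001, 0, 0, 0, 0.061, -0.002, 0.001, 0, 0, 0, 0.061, -0.0025, 0.001, 0, 0, 0, 0.061, -0.002, 0.001, 0, 0, 0, 0.061, -0.0025, 0.001, 0, 0, 0, 0.061, -0.002, 0.001, 0, 0, 0, 0.061]'

```text
clock: 8.55
ee_pos: [0.5526, -0.0359, 0.0539]
ee_rot: [180.0, -0.1, -145.5]
ft_force: [-1.6, -2.4, 1.9]
gripper_width: -0.001
gripper_force: 1.0
```

Run:
```python
from h import *
o=get_obs();s=(*o['ee_pos'],o['ee_rot'][2]);print(s,o['ft_force'])
peg('scene');peg('top')
plan([pose(124.4-3.5*k,z=.053) for k in range(1,9)],s)
```

```text
(np.float64(0.5525626132753775), np.float64(-0.03588851460596415), np.float64(0.05385384302791397), np.float64(-145.51925448846433)) [-1.60184088 -2.39409922  1.89002134]
scene peg 40 [ 0.5711 -0.0266  0.0852] angle 120.0 r 0.0335
[(0.7, [0.5717, -0.0228, 0.086])]
top no peg
[(0.62, [0.5645, -0.0284, 0.083])]
[-0.003, 0.001, 0.001, 0, 0, 0.062]
[-0.0025, 0.001, -0.0, 0, 0, 0.062]
[-0.002, 0.0005, -0.0, 0, 0, 0.061]
[-0.0025, 0.001, -0.0, 0, 0, 0.061]
[-0.002, 0.001, -0.0, 0, 0, 0.061]
[-0.0025, 0.001, -0.0, 0, 0, 0.061]
[-0.002, 0.001, -0.0, 0, 0, 0.061]
[-0.002, 0.001, -0.0, 0, 0, 0.061]
end [ 0.5667 -0.0219  0.0529] -173.59
```

Peg and finger agree: it is at 45° and about to snap into click 2. I'll continue to about 73°.

apply_moves --commands '[-0.003, 0.001, 0.001, 0, 0, 0.062, -0.0025, 0.001, 0, 0, 0, 0.062, -0.002, 0.0005, 0, 0, 0, 0.061, -0.0025, 0.001, 0, 0, 0, 0.061, -0.002, 0.001, 0, 0, 0, 0.061, -0.0025, 0.001, 0, 0, 0, 0.061, -0.002, 0.001, 0, 0, 0, 0.061, -0.002, 0.001, 0, 0, 0, 0.061]'

```text
clock: 9.55
ee_pos: [0.5666, -0.0217, 0.0524]
ee_rot: [180.0, -0.1, -173.6]
ft_force: [-2.6, -0.6, 2.3]
gripper_width: -0.003
gripper_force: 1.2
```

Run:
```python
from h import *
o=get_obs();s=(*o['ee_pos'],o['ee_rot'][2]);print(s,o['ft_force'])
peg('scene');peg('top')
plan([pose(96.4-3.5*k,z=.053) for k in range(1,9)],s)
```

```text
(np.float64(0.5665850225104475), np.float64(-0.021730382321424425), np.float64(0.05244698669275021), np.float64(-173.6012797511059)) [-2.58410908 -0.59085599  2.31012937]
scene peg 42 [ 0.5878 -0.0207  0.0858] angle 89.9 r 0.0349
[(0.84, [0.5865, -0.017, 0.0833])]
top no peg
[]
[-0.0025, 0.001, -0.0005, 0, 0, 0.061]
[-0.0025, 0.001, -0.0, 0, 0, 0.061]
[-0.002, 0.001, -0.0, 0, 0, 0.061]
[-0.002, 0.001, -0.0, 0, 0, 0.061]
[-0.0025, 0.001, -0.0, 0, 0, 0.061]
[-0.002, 0.001, -0.0, 0, 0, 0.061]
[-0.0025, 0.001, -0.0, 0, 0, 0.062]
[-0.002, 0.001, -0.0, 0, 0, 0.061]
end [ 0.5851 -0.0156  0.0529] -201.62
```

apply_moves --commands '[-0.0025, 0.001, 0, 0, 0, 0.061, -0.0025, 0.001, 0, 0, 0, 0.061, -0.002, 0.001, 0, 0, 0, 0.061, -0.002, 0.001, 0, 0, 0, 0.061, -0.0025, 0.001, 0, 0, 0, 0.061, -0.002, 0.001, 0, 0, 0, 0.061, -0.0025, 0.001, 0, 0, 0, 0.062, -0.002, 0.001, 0, 0, 0, 0.061]'

```text
clock: 10.55
ee_pos: [0.5856, -0.0153, 0.0525]
ee_rot: [180.0, -0.0, 158.4]
ft_force: [-3.0, 0.1, 2.4]
gripper_width: 0.002
gripper_force: 1.3
```

Run:
```python
from h import *
o=get_obs();s=(*o['ee_pos'],o['ee_rot'][2]);print(s,o['ft_force'])
peg('scene');peg('top')
plan([pose(68.4-1.75*k,z=.053) for k in range(1,6)],s)
```

```text
(np.float64(0.5856074661792123), np.float64(-0.015265459692809102), np.float64(0.05245579119383209), np.float64(158.392095998455)) [-3.00093472  0.14007825  2.43886612]
scene peg 41 [ 0.6055 -0.0226  0.0865] angle 61.7 r 0.0375
[(0.91, [0.603, -0.0197, 0.0857]), (0.18, [0.6839, 0.3047, 0.0009])]
top no peg
[(0.24, [0.5997, 0.0053, 0.0011])]
[-0.001, -0.0, -0.0005, 0, 0, 0.03]
[-0.001, 0.0005, -0.0, 0, 0, 0.031]
[-0.001, 0.0005, -0.0, 0, 0, 0.03]
[-0.0015, 0.0005, -0.0, 0, 0, 0.031]
[-0.001, 0.0005, -0.0, 0, 0, 0.031]
end [ 0.5915 -0.0158  0.053 ] 149.63
```

The dial is now at 101–103°, close to the last snap at 105°. I'll use small steps with waits.

apply_moves --commands '[-0.001, 0, 0, 0, 0, 0.03, -0.001, 0.0005, 0, 0, 0, 0.031, 0, 0, 0, 0, 0, 0, 0, 0, 0, 0, 0, 0]'

```text
clock: 11.15
ee_pos: [0.5881, -0.0158, 0.0524]
ee_rot: [180.0, 0.0, 155.0]
ft_force: [-0.9, 0.7, 1.0]
gripper_width: -0.0
gripper_force: 0.5
```

Run:
```python
from h import *
o=get_obs();s=(*o['ee_pos'],o['ee_rot'][2]);print(s,o['ft_force'],o['gripper_force'])
peg('scene')
```

```text
(np.float64(0.588112852425494), np.float64(-0.01575267757680735), np.float64(0.0524398386199961), np.float64(154.98250782901366)) [-0.89614431  0.71136559  1.0000475 ] 0.5248355492949486
scene peg 39 [ 0.6077 -0.0239  0.0863] angle 57.9 r 0.0375
[]
```

apply_moves --commands '[-0.001, 0.0005, 0, 0, 0, 0.03, 0, 0, 0, 0, 0, 0, 0, 0, 0, 0, 0, 0]'

```text
clock: 11.55
ee_pos: [0.5893, -0.0157, 0.0524]
ee_rot: [180.0, 0.0, 153.2]
ft_force: [0.1, -0.4, 0.2]
gripper_width: -0.0
gripper_force: 0.1
```

Run:
```python
from h import *
o=get_obs();s=(*o['ee_pos'],o['ee_rot'][2]);print(s,o['ft_force'],o['gripper_force'])
peg('scene')
```

```text
(np.float64(0.5893221502177989), np.float64(-0.015709633437294368), np.float64(0.05240223934843684), np.float64(153.23487210435871)) [ 0.11589424 -0.35298676  0.24990336] 0.13663665857166052
scene peg 43 [ 0.6082 -0.0244  0.086 ] angle 56.8 r 0.0372
[(0.87, [0.6077, -0.0221, 0.0831])]
```

apply_moves --commands '[-0.001, 0.0005, 0, 0, 0, 0.03, 0, 0, 0, 0, 0, 0, 0, 0, 0, 0, 0, 0, 0, 0, 0, 0, 0, 0]'

```text
clock: 12.05
ee_pos: [0.5902, -0.0157, 0.0524]
ee_rot: [180.0, 0.0, 151.5]
ft_force: [1.0, -0.1, -0.0]
gripper_width: 0.001
gripper_force: 0.0
```

Run:
```python
from h import *
o=get_obs();s=(*o['ee_pos'],o['ee_rot'][2]);print(s,o['ft_force'],o['gripper_force'])
peg('scene')
```

```text
(np.float64(0.590228452592027), np.float64(-0.015726034433078857), np.float64(0.052406443391592374), np.float64(151.5147527557364)) [ 1.03600862 -0.14377006 -0.00594727] 0.0
scene peg 44 [ 0.6093 -0.0247  0.0863] angle 55.1 r 0.0376
[(0.77, [0.609, -0.0233, 0.0848])]
```

apply_moves --commands '[-0.001, 0.0005, 0, 0, 0, 0.03, 0, 0, 0, 0, 0, 0, 0, 0, 0, 0, 0, 0, 0, 0, 0, 0, 0, 0]'

```text
clock: 12.55
ee_pos: [0.5913, -0.0157, 0.0524]
ee_rot: [-180.0, -0.0, 149.8]
ft_force: [-0.1, -0.5, 0.1]
gripper_width: 0.005
gripper_force: 0.0
```

Run:
```python
from h import *
o=get_obs();s=(*o['ee_pos'],o['ee_rot'][2]);print(s,o['ft_force'],o['gripper_force'])
peg('scene')
```

```text
(np.float64(0.5912737781099988), np.float64(-0.015737206879442783), np.float64(0.05239152249049853), np.float64(149.7941611759051)) [-0.14868285 -0.45604809  0.10088778] 0.0
scene peg 41 [ 0.6167 -0.0292  0.0852] angle 42.4 r 0.0392
[(0.94, [0.6157, -0.0275, 0.0848])]
```

The dial has snapped into click 4: the peg jumped 13° ahead of the finger. I'll back off and then lift.

apply_moves --commands '[0.004, 0, 0, 0, 0, 0, 0.005, 0, 0, 0, 0, 0, 0, 0, -0.02, 0, 0, 0, 0, 0, -0.03, 0, 0, 0, 0, 0, -0.03, 0, 0, 0, 0.005, -0.025, -0.02, 0, 0, 0, 0.005, -0.025, 0, 0, 0, 0, 0, 0, 0, 0, 0, 0]'

```text
clock: 13.45
ee_pos: [0.5476, -0.0505, 0.1533]
ee_rot: [180.0, -0.0, 149.7]
ft_force: [-0.5, -0.0, 1.3]
gripper_width: -0.003
gripper_force: 0.0
```

apply_moves --commands '[0, 0, 0, 0, 0, 0, 0, 0, 0, 0, 0, 0]'

```text
clock: 13.65
ee_pos: [0.5499, -0.049, 0.1522]
ee_rot: [-180.0, -0.0, 149.8]
ft_force: [0.3, -0.2, -0.1]
gripper_width: 0.002
gripper_force: 0.0
```

Run:
```python
from h import *
o=get_obs();s=(*o['ee_pos'],o['ee_rot'][2]);print(s,o['clock'])
peg('scene');peg('top')
a,d,P=dial_view('pics/w3.png'); cap(a,P)
h=cv2.cvtColor(a,cv2.COLOR_RGB2HSV); g=(h[...,0]>45)&(h[...,0]<85)&(h[...,1]>100)&(h[...,2]>60)
q=P[g]; q=q[np.hypot(q[:,0]-.576,q[:,1]-.097)<.03]; print('green',len(q),q.mean(0) if len(q) else '', cv2.minEnclosingCircle(q[:,:2].astype(np.float32)) if len(q) else '')
```

```text
(np.float64(0.5498839938848259), np.float64(-0.04898786777885978), np.float64(0.15217322656213655), np.float64(149.81698653983116)) 13.65
scene peg 40 [ 0.6164 -0.0294  0.0858] angle 42.5 r 0.0388
[(0.69, [0.6158, -0.0298, 0.0844])]
top peg 16 [ 0.6134 -0.0278  0.0929] angle 47.4 r 0.0379
[(0.94, [0.6116, -0.033, 0.0823])]
peg top 167 [ 0.6104 -0.0296  0.0937]
dial_centre [(0.69, [0.5882, -0.0558, 0.0688])]
peg_mid [(0.85, [0.6162, -0.0357, 0.0787]), (0.75, [0.5891, -0.058, 0.0717])]
start_top [(0.66, [0.5739, 0.0982, 0.0699])]
cap 464 ((0.5870620012283325, -0.05575888231396675), 0.012555641122162342)
green 1378 [0.57483563 0.09604232 0.07162849] ((0.578744649887085, 0.09902727603912354), 0.019302556291222572)
```

View pics/w3.png

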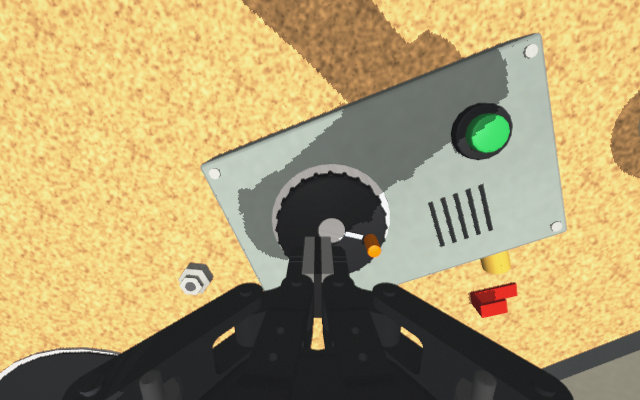

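The wrist view shows the peg at (372,245), at 48°, which is 121° from its start, so it is in the fourth click. The button is at (490,133), i.e. (0.5755, 0.097). I'll move above it next.

Run:
```python
from h import *
o=get_obs();s=(*o['ee_pos'],o['ee_rot'][2]);h=(.5755,.097,.13,s[3])
plan(line(s,h,5)+line(h,(.5755,.097,.056,s[3]),3),s)
```

```text
[0.0105, 0.028, 0.0045, 0, 0, -0.0]
[0.01, 0.0275, 0.0045, 0, 0, -0.0]
[0.0105, 0.028, 0.0045, 0, 0, -0.0]
[0.01, 0.028, 0.0045, 0, 0, -0.0]
[0.0105, 0.028, 0.004, 0, 0, -0.0]
[-0.0, -0.0, 0.025, 0, 0, -0.0]
[-0.0, -0.0, 0.0245, 0, 0, -0.0]
[-0.0, -0.0, 0.0245, 0, 0, -0.0]
end [0.5755 0.0973 0.0562] 149.81
```

apply_moves --commands '[0.0105, 0.028, 0.0045, 0, 0, 0, 0.01, 0.0275, 0.0045, 0, 0, 0, 0.0105, 0.028, 0.0045, 0, 0, 0, 0.01, 0.028, 0.0045, 0, 0, 0, 0.0105, 0.028, 0.004, 0, 0, 0, 0, 0, 0.025, 0, 0, 0, 0, 0, 0.025, 0, 0, 0, 0, 0, 0.018, 0, 0, 0]'

```text
clock: 14.85
ee_pos: [0.5747, 0.0974, 0.0608]
ee_rot: [-179.9, -0.1, 149.8]
ft_force: [-0.3, -1.0, 0.6]
gripper_width: 0.003
gripper_force: 0.0
```

apply_moves --commands '[0, 0, 0.003, 0, 0, 0, 0, 0, 0.003, 0, 0, 0, 0, 0, 0.003, 0, 0, 0, 0, 0, 0.002, 0, 0, 0, 0, 0, 0.002, 0, 0, 0, 0, 0, 0, 0, 0, 0]'

```text
clock: 15.45
ee_pos: [0.576, 0.0972, 0.0501]
ee_rot: [179.9, 0.1, 149.8]
ft_force: [-0.6, 0.8, 2.0]
gripper_width: -0.001
gripper_force: 1.1
```

Contact with 2 N on the button. I'll press on in small steps.

apply_moves --commands '[0, 0, 0.002, 0, 0, 0, 0, 0, 0.001, 0, 0, 0, 0, 0, 0, 0, 0, 0]'

```text
clock: 15.75
ee_pos: [0.576, 0.0973, 0.0469]
ee_rot: [179.9, 0.1, 149.8]
ft_force: [0.5, -0.4, 4.0]
gripper_width: 0.003
gripper_force: 2.0
```

apply_moves --commands '[0, 0, 0.001, 0, 0, 0, 0, 0, 0.001, 0, 0, 0, 0, 0, 0, 0, 0, 0]'

```text
clock: 16.05
ee_pos: [0.576, 0.0972, 0.0456]
ee_rot: [180.0, 0.1, 149.8]
ft_force: [-0.9, 0.0, 7.9]
gripper_width: -0.001
gripper_force: 4.6
```

apply_moves --commands '[0, 0, 0.001, 0, 0, 0, 0, 0, 0.001, 0, 0, 0, 0, 0, 0, 0, 0, 0]'

```text
clock: 16.35
ee_pos: [0.5761, 0.0972, 0.0455]
ee_rot: [180.0, 0.1, 149.9]
ft_force: [-5.7, 0.6, 18.3]
gripper_width: 0.001
gripper_force: 9.2
```

The force rose sharply past 5 N and the depth stopped changing, so the button is fully in. I'll release it.

apply_moves --commands '[0, 0, -0.004, 0, 0, 0, 0, 0, -0.01, 0, 0, 0, 0, 0, -0.02, 0, 0, 0, 0, 0, -0.03, 0, 0, 0, 0, 0, -0.03, 0, 0, 0, 0, 0, 0, 0, 0, 0, 0, 0, 0, 0, 0, 0, 0, 0, 0, 0, 0, 0]'

```text
clock: 17.15
ee_pos: [0.5741, 0.0967, 0.1349]
ee_rot: [-179.9, -0.1, 149.8]
ft_force: [-0.7, 0.2, -0.9]
gripper_width: 0.003
gripper_force: 0.0
```

Run:
```python
from h import *
o=get_obs();print(o['ee_pos'],o['ft_force'],o['clock'])
peg('scene');peg('top')
a,d,P=dial_view()
for n in ["jar","cup","clip","nut"]: print(n,[(round(q['p'],2),np.round(q['at'],3).tolist()) for q in mark_of(n,"top")[:1]])
```

```text
[0.57411064 0.09671709 0.13488377] [-0.74502593  0.15329779 -0.87251869] 17.15
scene peg 38 [ 0.6165 -0.0289  0.0848] angle 42.9 r 0.0392
[(0.64, [0.6156, -0.028, 0.0842])]
top peg 16 [ 0.6134 -0.0277  0.0935] angle 47.4 r 0.0379
[(0.78, [0.6116, -0.0319, 0.0835])]
peg top 0 None
dial_centre [(0.7, [0.5888, -0.0565, 0.0728])]
peg_mid [(0.66, [0.6852, 0.3064, -0.0003]), (0.58, [0.6152, -0.0341, 0.0808])]
start_top [(0.77, [0.5748, 0.0979, 0.0737])]
jar [(0.72, [0.685, 0.304, -0.0])]
cup [(0.49, [0.75, -0.093, -0.004])]
clip [(0.65, [0.793, 0.065, 0.003])]
nut [(0.48, [0.59, -0.238, -0.004])]
```

The dial holds click 4, the button is back up and nothing else has moved.

```bash
python3 -c "
from station import *
print(close_job())"
```

```text
the job is handed in; nothing more can be done
None
```

I turned the dial clockwise into its fourth click stop (about 121° measured, 120° nominal), pressed the start button until it bottomed out and let it come back up, left the jar, cup, clip and nut in place, and handed the job in; no verdict was returned.

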